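Lower the loaded table grill to its stop and cover the dish

ROBOT

A 6-joint arm with a two-finger parallel gripper is mounted at the origin on the work surface. World frame = base frame: x ahead of the robot, y to its left, z up, the work surface at z = 0. Lengths are in mm, angles in degrees, forces in N, time in s.
With the tool pointing down it reaches from about 300 to 850 mm from the base axis. Payload 4.2 kg.
Tool frame: the origin (TCP) lies on the centre line of the jaws, within the pads' length; the fingertips stand 14 mm ahead of it and the grasp point (between the pads) lies 5 mm behind it; z points along the fingers, y is the line along which they close (so a half turn about z gives the same grasp; the last joint's range is limited). The gripper opens to 91 mm and grips with 3 to 60 N. Pads are 32 mm wide; open, the fingers measure 118 mm over their backs; the gripper's body (76 mm by 178 mm) begins 60 mm behind the grasp point.
Start: joints at [73.854, 18.312, 89.639, -0, 72.044, -1.146], TCP at [148.823, 555.422, 227.976] pointing down, gripper open.
Joint ranges: [-177.97, 177.97], [-48.28, 115.42], [12.27, 149.76], [-77.06, 257.06], [2.81, 150.46], [-146.56, 146.56]. Speed limits (degrees/s): [147.25, 147.25, 180, 180, 180, 180].

INTERFACE

Orientations are given as [roll, pitch, yaw] about the fixed x, y, z axes, in that order (R = Rz(yaw) Ry(pitch) Rx(roll)).
In Python, from workcell import * gives the robot as it stands. The module is installed in compiled form; this text tells all that it offers.
- The arm moves only by the shell command python3 -m crank 'ROWS' [FORCE]. ROWS is JSON, a list of rows, each an object of numbers: "grip": the finger opening in m, from 0 to 0.0912; "x", "y", "z": the shift along the tool's x, y, z in m; "yaw": the turn about the tool's z in rad. In form: [{"grip": .., "x": .., "y": .., "z": .., "yaw": ..}, ...]. A call has exactly 5 rows; each row is the pose to reach, as a shift and turn from the pose commanded when the call began, along the tool's axes at that moment; what a row does not reach only later rows make up. A row lasts 1/12 s, in which the tool goes at most 41.7 mm and 7.16 degrees, less where a joint would pass 70% of its speed; a pose out of reach is approached as far as the arm can. A call with a gripper value outside its range is refused whole. The fingers move at their own pace and stop on an object; FORCE is the grip in N (left out, the last holds). Time passes only in rows, so rows that repeat a pose let the fingers close, or fill a call up. It gives the time, the measured TCP pose, the force, the opening and the grip force at its end, in the units of the state.
- state(): the state, without advancing time (a new reading comes with each control period).
- grab_frame(name): name is "side" or "top"; returns the picture (420x560x3 uint8, red, green, blue); there is no depth.
- camera_model(name): a dict with "intrinsics" (3x3 intrinsics, pixels), "distortion" ([k1, k2, p1, p2, k3] as OpenCV has them; the pictures are not rectified), "R" (3x3) and "t" (3): a world point X has camera coordinates R X + t. Camera axes: x right, y down, z forward; pixel columns grow to the right and rows downward; lengths in mm; the calibration is good to about 2 mm. A picture is of the moment at which its call begins. camera_model takes no time and is no camera call.
- job_done(): hands the job in; it is judged then, once.
The state is a dict: "time_s": time; "qpos": joint angles; "qvel": joint speeds; "effort": joint torques, N m; "ee_pos": TCP position; "ee_rot": TCP orientation; "force": force on the tool from outside, world axes, zero at the start; "torque": the same for the moment, N m; "gripper_width": finger opening in mm; "gripper_force": force on a finger pad.
Only numpy, scipy, OpenCV 4.12 (cv2) and the standard library are available. Lean on these libraries where they do the work, as an engineer would, in place of code of your own. Each camera call takes 0.05 s, during which the arm holds its last target. There are 200 camera calls.

TASK

Stand the long black dish lengthwise on the middle of the table grill's raised grate and let go of it. Then wind the red handwheel clockwise (seen from above) until the grate has come all the way down and its red sleeve touches the brass stop collar, and after that put the red lid on the dish. Do not disturb the wine glass, the cruet or the bowl.

Things in the scene. Friction and masses are not known exactly. Their poses are not given: they have to be found in the camera images.
- grill: Table grill, fixed to the table: black base plate 170 mm (x) by 370 mm (y), 12 mm thick; origin under it, z up. Mast at y = +120 mm, with the red handwheel on top; grate centre at y = -60 mm. Under the grate an open steel tray of unlit charcoal, 140 x 210 mm, top 57 mm over the table.
- grate_top (a point): Centre of the top of the grate, a level steel rack of bars 112 mm (x) by 220 mm (y), carried by a red sleeve 46 mm square that rides on an upright mast. Its height is 95 to 160 mm over the table. y points from here towards the mast, whose axis is at y = +180 mm; z up.
- lift (a joint): How far the grate is below its topmost place, m: 0 = top (surface 165 mm over the table), 0.070 = sleeve touches the brass stop collar on the mast (surface 95 mm over the table). Driven only by the handwheel, 40 mm a turn; it stays where it is left.
- wheel (a joint): Angle of the handwheel in rad, growing clockwise seen from above, which lowers the grate: lift = wheel x 0.040 / (2 pi). The stop comes at 11.0 rad. Friction about 0.25 N m.
- wheel_hub (a point): Top centre of the handwheel's hub, on the mast's vertical axis, 227 mm over the table. The red wheel lies level on the mast's top: rim radius 55 mm (bar 12 mm thick), three spokes, rim top 221 mm over the table. It does not move up or down.
- crank_mid (a point): Middle of the upright round dark wooden crank handle on the wheel's rim, 55 mm from the wheel's axis: diameter 22 mm, 48 mm tall, from 225 to 273 mm over the table (this point 249 mm). It spins freely about its own upright axis, so a gripper can hold it from above and go round without turning. Its x, y axes mean nothing.
- dish: Black cast-iron oblong dish, open on top, 650 g: 56 mm wide (x), 150 mm long (y) plus a small lug at each end (180 mm in all), 55 mm tall, walls and floor 6 mm. Origin at the centre of its underside, z up. Grip it across the width. It looks the same turned by half a turn.
- lid: Dark red lid: plate 56 (x) by 150 (y) by 6 mm on a lip 34 x 110 x 6 mm that drops inside the dish (5 mm play each side across, 14 along). On top a pale wooden grip bar 16 mm wide (x), 60 long (y), 34 high. 220 g. Origin: centre of the lip's underside; plate top 12, bar top 46 mm above it. Seated, it is 49 mm above the dish's origin. Same after half a turn.
- glass: Wine glass, bystander, 72 mm wide, 185 mm tall, origin under its foot.
- cruet: Round dark sauce cruet with a pourer, bystander, 90 mm wide, 147 mm tall, origin under its foot.
- bowl: Small black bowl, bystander, 110 mm wide, 45 mm tall, origin under its foot.

How it is judged:
By the outcome, as a careful person would: the job done as asked, in the order asked, and still so for the second after the job is handed in, with the robot touching nothing.
It also fails if it takes over 72 s, if anything falls off the work surface, if the arm or the gripper's body presses on something with over 40 N, if the wrist force passes 120 N, or if a joint passes its speed limit or range.

## Working session

There is one attempt and no reset: what is moved stays moved. The work goes in short steps, Python scripts to look and compute and a shell command to move; the robot and the scene stay as the last step left them, time stands still between calls to the robot, and variables do not carry over. Pictures are saved under pics/ and viewed, at most 10 in all, crops included, and the job is handed in when it is done.

```bash
mkdir -p pics; python3 - <<'E'
from workcell import *
import cv2
for n in("side","top"):
    cv2.imwrite(f"pics/{n}0.png",cv2.cvtColor(cv2.resize(grab_frame(n),(784,588)),cv2.COLOR_RGB2BGR))
    m=camera_model(n);print(n,m["intrinsics"],m["distortion"],(-m["R"].T@m["t"]).round(0), m["R"])
s=state();print(s["time_s"],s["ee_pos"],s["ee_rot"])
E
```

```text
side [[453.33253817   0.         285.9012    ]
 [  0.         453.33253817 203.63511834]
 [  0.           0.           1.        ]] [-0.12441522  0.          0.          0.          0.        ] [ 549. -878.  894.] [[ 0.99860882 -0.04839924  0.02092699]
 [-0.01677279 -0.66781926 -0.74413447]
 [ 0.04999099  0.74274824 -0.66770199]]
top [[481.81423016   0.         273.11550885]
 [  0.         481.81423016 214.54424381]
 [  0.           0.           1.        ]] [0.0326613 0.        0.        0.        0.       ] [ 465.  -61. 1514.] [[-0.01525931 -0.99986365  0.00631088]
 [-0.99495324  0.01455776 -0.09927799]
 [ 0.09917258 -0.00779395 -0.99503972]]
0.1 [148.68974823 555.00455933 227.22952647] [-1.79910134e+02 -2.19173522e-03  1.65001423e+02]
```

View pics/top0.png

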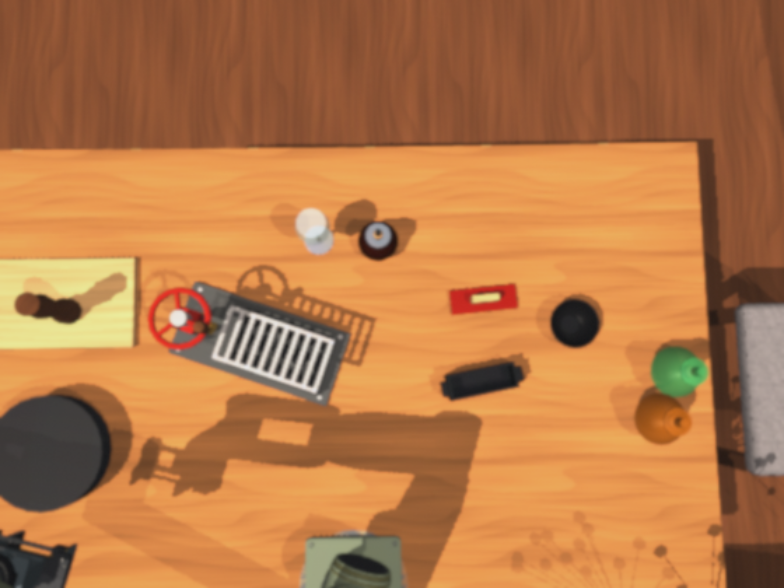

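View pics/side0.png

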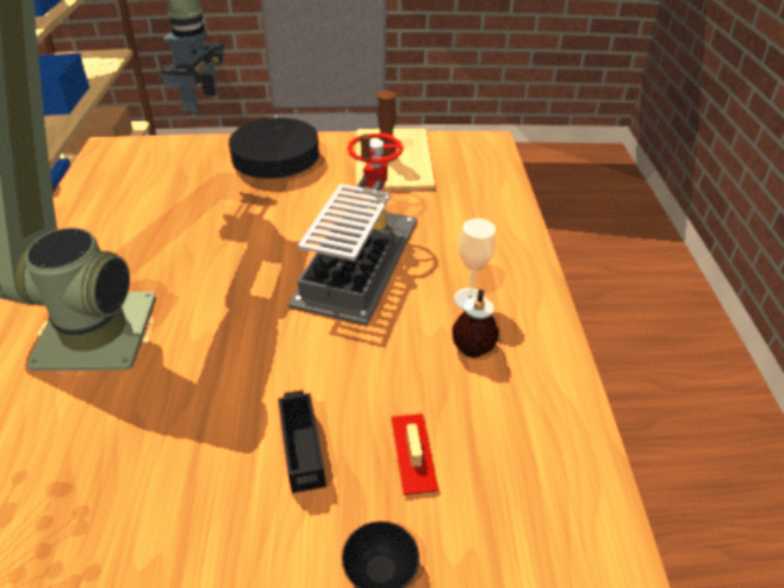

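The top picture shows the grill at (180–345, 285–400), wheel at (180,318), dish at (482,380), lid at (484,298), glass, cruet and bowl around them. In the side picture, the grate is near its top, and the dish stands at (302,440). I'll enlarge crops for exact pixels.

```bash
python3 - <<'E'
from workcell import *
import cv2, numpy as np
t=grab_frame("top");s=grab_frame("side")
np.save("t.npy",t);np.save("s.npy",s)
def crop(im,x,y,w,h,k):
    c=cv2.resize(im[y:y+h,x:x+w],None,fx=k,fy=k,interpolation=cv2.INTER_CUBIC)
    for i in range(0,w,10):
        cv2.line(c,(i*k,0),(i*k,4 if i%50 else 12),(0,255,0),1)
        if i%20==0: cv2.putText(c,str(x+i),(i*k,22),0,.4,(0,0,255),1)
    for j in range(0,h,10):
        cv2.line(c,(0,j*k),(6,j*k),(0,255,0),1)
        if j%20==0: cv2.putText(c,str(y+j),(8,j*k+4),0,.4,(0,0,255),1)
    return c
cv2.imwrite("pics/c1.png",crop(t,100,195,150,100,5)[:,:,::-1])
cv2.imwrite("pics/c2.png",crop(t,310,195,75,100,6)[:,:,::-1])
cv2.imwrite("pics/c3.png",crop(s,190,85,130,140,4)[:,:,::-1])
E
```

```text
(no output)
```

View pics/c1.png

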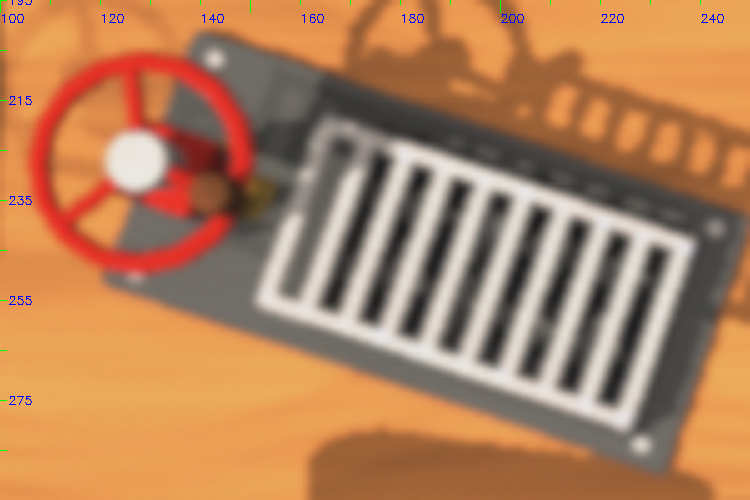

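View pics/c2.png

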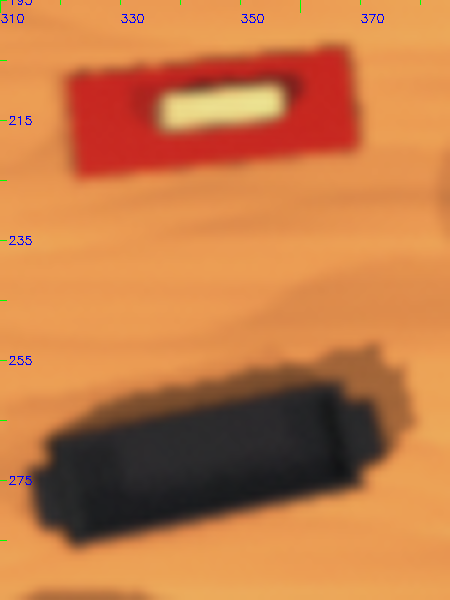

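View pics/c3.png

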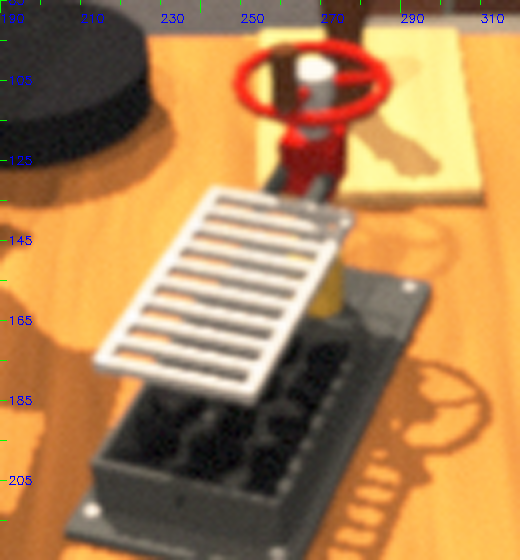

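```bash
cat > h.py <<'E'
from workcell import *
import cv2, numpy as np
from scipy.optimize import least_squares, minimize
C={n:camera_model(n) for n in("side","top")}
def proj(n,P):
    m=C[n];return cv2.projectPoints(np.float64(P).reshape(-1,1,3),cv2.Rodrigues(np.array(m["R"]))[0],np.float64(m["t"]),np.array(m["intrinsics"]),np.array(m["distortion"]))[0].reshape(-1,2)
def W(p,L):  # p=x,y,yaw(rad)
    c,s=np.cos(p[2]),np.sin(p[2]);L=np.atleast_2d(np.float64(L))
    return np.c_[p[0]+c*L[:,0]-s*L[:,1],p[1]+s*L[:,0]+c*L[:,1],L[:,2]]
def go(x,y,z,yaw):
    "tool shifts (m) and yaw (rad) to world TCP target; yaw in deg mod 180"
    s=state();R=cv2.Rodrigues(np.zeros(3))[0]
    from scipy.spatial.transform import Rotation as Ro
    R=Ro.from_euler("xyz",s["ee_rot"],degrees=True).as_matrix()
    d=R.T@(np.array([x,y,z])-s["ee_pos"])/1000
    print("shift",d.round(4),"yaw",np.radians((-(yaw-s["ee_rot"][2])+90)%180-90).round(4),"q6",s["qpos"][5].round(1),"t",s["time_s"])
E
python3 - <<'E'
from h import *
t=np.load("t.npy");s=np.load("s.npy")
def box(a,b,z0,z1):return [[i*a/2,j*b/2,k] for i in(-1,1) for j in(-1,1) for k in(z0,z1)]
# grill
def res(p):
    g=p[:3];h=p[3];a=p[4];k=[55*np.cos(a),120+55*np.sin(a),273]
    T=W(g,[[0,120,227],k,[56,50,h],[56,-170,h],[-56,-170,h],[-56,50,h],[85,185,12],[-85,185,12],[-85,-185,12]])
    S=W(g,[[0,120,227],k,[-56,50,h],[56,50,h],[56,-170,h],[-56,-170,h],[85,185,12]])
    o=np.r_[proj("top",T)-[[127.2,227.2],[142,233],[165,219.4],[238.6,244],[225.6,280.6],[152,255],[141,201.4],[121,251.4],[233.6,289.4]],
     proj("side",S)-[[269,100.5],[261,97.5],[243,132],[278,138.2],[253,184.5],[214.2,175],[297.5,156.8]]]
    return o.ravel()
for a0 in(-1.5,-2.5,3):
    r=least_squares(res,[400,300,-.3,150,a0],loss="soft_l1",x_scale=[10,10,.1,10,.1]);print(r.x.round(3),r.cost.round(2))
    if a0==-1.5: print(r.fun.reshape(-1,2).round(1).tolist())
g=r.x
print("grate",W(g,[0,-60,g[3]]),"hub",W(g,[0,120,227]),"crank",W(g,[55*np.cos(g[4]),120+55*np.sin(g[4]),249]),"yawdeg",np.degrees(g[2]))
def fit(m,parts,p0,lab):
    K=4
    big={n:cv2.resize(m[n],None,fx=K,fy=K,interpolation=cv2.INTER_LINEAR)>127 for n in m}
    def f(p):
        c=0
        for n in m:
            M=np.zeros(big[n].shape,np.uint8)
            for q in parts:cv2.fillConvexPoly(M,cv2.convexHull(np.int32((proj(n,W(p,q))*K+K/2-.5).round())),1)
            c+=1-(M.astype(bool)&big[n]).sum()/(M.astype(bool)|big[n]).sum()
        return c
    r=minimize(f,p0,method="Nelder-Mead",options=dict(initial_simplex=np.array(p0)+np.array([[0,0,0],[15,0,0],[0,15,0],[0,0,.15]])))
    print(lab,list(m),r.x.round(3),np.degrees(r.x[2]).round(1),r.fun.round(3))
def largest(m,x,y,w,h,hull=False):
    o=np.zeros(m.shape,np.uint8);o[y:y+h,x:x+w]=m[y:y+h,x:x+w]
    n,l,st,_=cv2.connectedComponentsWithStats(o);o=(l==1+st[1:,4].argmax()).astype(np.uint8)*255
    hu=cv2.convexHull(np.argwhere(o)[:,::-1].astype(np.int32));
    if hull:cv2.fillConvexPoly(o,hu,255)
    return o
red=lambda i:((i[:,:,0]>90)&(i[:,:,1]<i[:,:,0]*.35))
dk=lambda i:(i.max(2)<75)
L={"top":largest(red(t),310,195,75,40,1),"side":largest(red(s),270,285,50,75,1)}
D={"top":largest(dk(t),310,240,75,55,1),"side":largest(dk(s),190,270,50,90,1)}
lid=[box(56,150,6,12)];dish=[box(56,150,0,55)+box(30,180,43,55)]
for m,p,x0,lab in((L,lid,(500,-200,.1),"lid"),(D,dish,(370,-200,.1),"dish")):
    for n in("top","side"):fit({n:m[n]},p,x0,lab)
    fit(m,p,x0,lab)
E
```

```text
[ 5.26415e+02  2.03325e+02 -3.37000e-01  1.53518e+02 -1.59200e+00] 14.58
[[0.5, -0.3], [0.5, -0.2], [0.6, -1.5], [0.8, -1.5], [0.8, -0.1], [0.1, 0.6], [-3.3, -1.7], [-2.3, 0.0], [-1.5, -0.0], [-1.7, 1.4], [-0.4, -1.0], [-0.8, -0.1], [0.1, 0.2], [-0.4, -0.6], [-1.7, 0.5], [0.5, -2.8]]
[ 5.26415e+02  2.03325e+02 -3.37000e-01  1.53518e+02 -1.59200e+00] 14.58
[ 5.26415e+02  2.03325e+02 -3.37000e-01  1.53518e+02  4.69100e+00] 14.58
grate [[506.58477307 146.69678374 153.51794812]] hub [[566.07406313 316.58211085 227.        ]] crank [[546.77818258 265.07804311 249.        ]] yawdeg -19.29888682210485
lid ['top'] [ 5.e+02 -2.e+02  1.e-01] 5.7 1.0
lid ['side'] [ 5.e+02 -2.e+02  1.e-01] 5.7 1.0
lid ['top', 'side'] [ 5.e+02 -2.e+02  1.e-01] 5.7 2.0
dish ['top'] [ 4.36239e+02 -2.85916e+02  1.73000e-01] 9.9 0.123
dish ['side'] [ 4.35765e+02 -2.85287e+02  2.06000e-01] 11.8 0.116
dish ['top', 'side'] [ 4.36125e+02 -2.85052e+02  1.87000e-01] 10.7 0.241
```

```bash
python3 - <<'E'
from h import *
t=np.load("t.npy");s=np.load("s.npy")
def res(p,i=None):
    g=p[:3];h=p[3];a=p[4];k=[55*np.cos(a),120+55*np.sin(a),273]
    T=W(g,[[0,120,227],k,[56,50,h],[56,-170,h],[-56,-170,h],[-56,50,h]])
    S=W(g,[[0,120,227],k,[-56,50,h],[56,50,h],[56,-170,h],[-56,-170,h]])
    return np.r_[proj("top",T)-[[127.2,227.2],[142,233],[165,219.4],[238.6,244],[225.6,280.6],[152,255]],
     proj("side",S)-[[269,100.5],[261,97.5],[243,132],[278,138.2],[253,184.5],[214.2,175]]].ravel()
r=least_squares(res,[400,300,-.3,150,-1.5],x_scale=[10,10,.1,10,.1],loss="soft_l1");g=r.x
print(g.round(3),r.fun.reshape(-1,2).round(1).tolist())
print("grate",W(g,[0,-60,g[3]]),"hub",W(g,[0,120,227]),"crank",W(g,[55*np.cos(g[4]),120+55*np.sin(g[4]),249]),"yawdeg",np.degrees(g[2]))
# lid: picks of plate-top corners in the top picture, side hull by red mask
pk=np.array([[67,75],[350,46],[360,150],[77,179]])/6+[310,195]
f=lambda p:(proj("top",W(p,[[28,75,12],[28,-75,12],[-28,-75,12],[-28,75,12]]))-pk).ravel()
r=least_squares(f,[550,-250,.1],x_scale=[10,10,.1]);print("lid top",r.x,np.degrees(r.x[2]),r.fun.round(1))
sk=np.array([[392,417],[422,414],[437,490],[404,493]])/1.4
f2=lambda p:(proj("side",W(p,[[-28,75,12],[28,75,12],[28,-75,12],[-28,-75,12]]))-sk).ravel()
r2=least_squares(f2,r.x,x_scale=[10,10,.1]);print("lid side",r2.x,np.degrees(r2.x[2]),r2.fun.round(1))
pk=np.array([[48,440],[340,383],[362,487],[72,545]])/6+[310,195]
f3=lambda p:(proj("top",W(p,[[28,75,55],[28,-75,55],[-28,-75,55],[-28,75,55]]))-pk).ravel()
r=least_squares(f3,[436,-285,.1],x_scale=[10,10,.1]);print("dish top",r.x,np.degrees(r.x[2]),r.fun.round(1))
go(436,-285.5,42,10.7+180); go(436,-285.5,42,10.7)
E
```

```text
[ 5.26964e+02  2.05034e+02 -3.41000e-01  1.51889e+02 -1.59900e+00] [[-0.1, -0.7], [-0.2, -0.4], [0.2, -1.7], [0.2, -1.5], [0.1, -0.1], [-0.4, 0.3], [-1.4, 1.1], [-0.2, -1.3], [-0.5, -0.0], [0.3, 0.4], [-0.4, -0.6], [-1.6, 0.5]]
grate [[506.92279184 148.48049047 151.88895055]] hub [[567.04714121 318.14210255 227.        ]] crank [[547.22250106 266.83924061 249.        ]] yawdeg -19.51320873913945
lid top [ 6.14109378e+02 -3.00286025e+02  8.52191348e-02] 4.882696755968501 [-0.4 -0.2 -0.  -0.1  0.4  0.2 -0.1  0.1]
lid side [ 6.17319003e+02 -3.00945597e+02  8.54691947e-02] 4.89702413748279 [-0.9 -0.8  0.8 -0.9  1.1  0.3 -0.9  1. ]
dish top [ 4.33078366e+02 -2.84034451e+02  1.79850542e-01] 10.30467701628885 [-0.1 -0.4 -0.  -0.6  0.3  0.5 -0.3  0.5]
shift [-0.4951 -0.7374  0.1862] yaw -0.4486 q6 -1.1 t 0.2
shift [-0.4951 -0.7374  0.1862] yaw -0.4486 q6 -1.1 t 0.2
```

Grate centre about (507,148,152) with yaw −19.4°, hub (567,318), crank (547,267), dish (435,−285) with yaw 10.5°, lid (615,−300.5) with yaw 4.9°. Now I'll go over to the dish.

```bash

python3 -m crank '[{"grip":0.091,"x":-0.021,"y":-0.024,"z":0,"yaw":0},{"grip":0.091,"x":-0.042,"y":-0.047,"z":0,"yaw":0},{"grip":0.091,"x":-0.063,"y":-0.071,"z":0,"yaw":0},{"grip":0.091,"x":-0.084,"y":-0.095,"z":0,"yaw":0},{"grip":0.091,"x":-0.105,"y":-0.119,"z":0,"yaw":0}]'
python3 -m crank '[{"grip":0.091,"x":-0.021,"y":-0.024,"z":0,"yaw":0},{"grip":0.091,"x":-0.042,"y":-0.047,"z":0,"yaw":0},{"grip":0.091,"x":-0.063,"y":-0.071,"z":0,"yaw":0},{"grip":0.091,"x":-0.084,"y":-0.095,"z":0,"yaw":0},{"grip":0.091,"x":-0.105,"y":-0.119,"z":0,"yaw":0}]'
python3 -m crank '[{"grip":0.091,"x":-0.021,"y":-0.024,"z":0,"yaw":0},{"grip":0.091,"x":-0.042,"y":-0.047,"z":0,"yaw":0},{"grip":0.091,"x":-0.063,"y":-0.071,"z":0,"yaw":0},{"grip":0.091,"x":-0.084,"y":-0.095,"z":0,"yaw":0},{"grip":0.091,"x":-0.105,"y":-0.119,"z":0,"yaw":0}]'
python3 -c "
from h import *
go(435,-285,150,100.5)"
```

```text
time_s: 0.62
ee_pos: [219.7, 411.8, 227.7]
ee_rot: [-180.0, 0.0, 165.0]
force: [0.3, -0.5, 0.2]
gripper_width: 91.1
gripper_force: 0.0
time_s: 1.03
ee_pos: [290.3, 269.7, 228.0]
ee_rot: [180.0, 0.0, 165.0]
force: [0.6, 0.3, 0.0]
gripper_width: 91.0
gripper_force: 0.0
time_s: 1.45
ee_pos: [360.9, 127.5, 228.0]
ee_rot: [180.0, 0.0, 165.0]
force: [1.4, 0.2, 0.4]
gripper_width: 91.0
gripper_force: 0.0
shift [-0.1783 -0.3794  0.078 ] yaw 1.1258 q6 -57.3 t 1.45
```

```bash

python3 -m crank '[{"grip":0.091,"x":-0.015,"y":-0.032,"z":0,"yaw":0},{"grip":0.091,"x":-0.030,"y":-0.063,"z":0,"yaw":0},{"grip":0.091,"x":-0.045,"y":-0.095,"z":0,"yaw":0},{"grip":0.091,"x":-0.060,"y":-0.126,"z":0,"yaw":0},{"grip":0.091,"x":-0.075,"y":-0.158,"z":0,"yaw":0}]'
python3 -m crank '[{"grip":0.091,"x":-0.015,"y":-0.032,"z":0,"yaw":0},{"grip":0.091,"x":-0.030,"y":-0.063,"z":0,"yaw":0},{"grip":0.091,"x":-0.045,"y":-0.095,"z":0,"yaw":0},{"grip":0.091,"x":-0.060,"y":-0.126,"z":0,"yaw":0},{"grip":0.091,"x":-0.075,"y":-0.158,"z":0,"yaw":0}]'
python3 -m crank '[{"grip":0.091,"x":-0.010,"y":-0.020,"z":0,"yaw":0.12},{"grip":0.091,"x":-0.020,"y":-0.040,"z":0.01,"yaw":0.24},{"grip":0.091,"x":-0.028,"y":-0.060,"z":0.02,"yaw":0.36},{"grip":0.091,"x":-0.028,"y":-0.0634,"z":0.03,"yaw":0.48},{"grip":0.091,"x":-0.028,"y":-0.0634,"z":0.04,"yaw":0.6}]' | tail -6
python3 -c "
from h import *
go(435,-285,43,100.5)"
```

```text
time_s: 1.87
ee_pos: [392.1, -44.6, 228.0]
ee_rot: [180.0, 0.0, 165.0]
force: [-0.1, 0.6, -0.6]
gripper_width: 91.0
gripper_force: 0.0
time_s: 2.28
ee_pos: [423.6, -216.7, 227.9]
ee_rot: [180.0, 0.0, 165.0]
force: [1.0, -0.2, 0.2]
gripper_width: 90.9
gripper_force: 0.0
time_s: 2.7
ee_pos: [434.3, -285.1, 187.1]
ee_rot: [-180.0, -0.0, 130.2]
force: [0.1, -0.3, 0.1]
gripper_width: 91.4
gripper_force: 0.0
shift [-0.0004  0.0006  0.1441] yaw 0.5177 q6 -74.7 t 2.7
```

```bash

python3 -m crank '[{"grip":0.091,"x":0,"y":0,"z":0.01,"yaw":0.104},{"grip":0.091,"x":0,"y":0,"z":0.02,"yaw":0.208},{"grip":0.091,"x":0,"y":0,"z":0.03,"yaw":0.312},{"grip":0.091,"x":0,"y":0,"z":0.04,"yaw":0.415},{"grip":0.091,"x":0,"y":0,"z":0.05,"yaw":0.518}]' | head -3
python3 -m crank '[{"grip":0.091,"x":0,"y":0,"z":0.025,"yaw":0},{"grip":0.091,"x":0,"y":0,"z":0.05,"yaw":0},{"grip":0.091,"x":0,"y":0,"z":0.07,"yaw":0},{"grip":0.091,"x":0,"y":0,"z":0.09,"yaw":0},{"grip":0.091,"x":0,"y":0,"z":0.1,"yaw":0}]'
python3 -m crank '[{"grip":0.07,"x":0,"y":0,"z":0,"yaw":0},{"grip":0.06,"x":0,"y":0,"z":0,"yaw":0},{"grip":0.05,"x":0,"y":0,"z":0,"yaw":0},{"grip":0.04,"x":0,"y":0,"z":0,"yaw":0},{"grip":0.04,"x":0,"y":0,"z":0,"yaw":0}]' 40
python3 -m crank '[{"grip":0.04,"x":0,"y":0,"z":0,"yaw":0},{"grip":0.04,"x":0,"y":0,"z":0,"yaw":0},{"grip":0.04,"x":0,"y":0,"z":0,"yaw":0},{"grip":0.04,"x":0,"y":0,"z":0,"yaw":0},{"grip":0.04,"x":0,"y":0,"z":0,"yaw":0}]' 40
```

```text
time_s: 3.12
ee_pos: [434.3, -283.4, 137.3]
ee_rot: [-180.0, -0.0, 100.6]
time_s: 3.53
ee_pos: [433.2, -282.6, 35.7]
ee_rot: [-179.8, -0.2, 100.9]
force: [-0.5, 0.6, 0.3]
gripper_width: 91.0
gripper_force: 0.0
time_s: 3.95
ee_pos: [435.1, -283.9, 39.0]
ee_rot: [179.9, 0.1, 100.9]
force: [0.3, -0.1, -1.2]
gripper_width: 60.5
gripper_force: 0.0
time_s: 4.37
ee_pos: [434.5, -283.8, 38.8]
ee_rot: [180.0, 0.1, 101.0]
force: [-1.7, -0.5, 6.1]
gripper_width: 55.6
gripper_force: 40.0
```

```bash

python3 -m crank '[{"grip":0.04,"x":0,"y":0,"z":-0.02,"yaw":0},{"grip":0.04,"x":0,"y":0,"z":-0.06,"yaw":0},{"grip":0.04,"x":0,"y":0,"z":-0.1,"yaw":0},{"grip":0.04,"x":0,"y":0,"z":-0.14,"yaw":0},{"grip":0.04,"x":0,"y":0,"z":-0.18,"yaw":0}]'
python3 -c "
from h import *
go(507,148,230,70.6)"
```

```text
time_s: 4.78
ee_pos: [433.4, -282.6, 218.5]
ee_rot: [-179.9, -0.1, 100.9]
force: [1.0, -1.7, -6.6]
gripper_width: 56.0
gripper_force: 40.0
shift [ 0.4088  0.154  -0.0108] yaw 0.5295 q6 -45.3 t 4.7833
```

```bash

python3 -m crank '[{"grip":0.04,"x":0.015,"y":0.006,"z":-0.006,"yaw":0},{"grip":0.04,"x":0.042,"y":0.016,"z":-0.012,"yaw":0},{"grip":0.04,"x":0.075,"y":0.028,"z":-0.015,"yaw":0},{"grip":0.04,"x":0.108,"y":0.04,"z":-0.015,"yaw":0},{"grip":0.04,"x":0.14,"y":0.053,"z":-0.015,"yaw":0}]' | head -4
python3 -m crank '[{"grip":0.04,"x":0.033,"y":0.012,"z":0,"yaw":0},{"grip":0.04,"x":0.066,"y":0.025,"z":0,"yaw":0},{"grip":0.04,"x":0.099,"y":0.037,"z":0,"yaw":0},{"grip":0.04,"x":0.129,"y":0.048,"z":0,"yaw":0},{"grip":0.04,"x":0.155,"y":0.058,"z":0,"yaw":0}]' | head -4
python3 -m crank '[{"grip":0.04,"x":0.026,"y":0.010,"z":0,"yaw":0.106},{"grip":0.04,"x":0.052,"y":0.020,"z":0,"yaw":0.212},{"grip":0.04,"x":0.078,"y":0.030,"z":0,"yaw":0.318},{"grip":0.04,"x":0.1,"y":0.038,"z":0,"yaw":0.424},{"grip":0.04,"x":0.113,"y":0.043,"z":0,"yaw":0.53}]'
python3 -m crank '[{"grip":0.04,"x":0,"y":0,"z":0,"yaw":0},{"grip":0.04,"x":0,"y":0,"z":0,"yaw":0},{"grip":0.04,"x":0,"y":0,"z":0,"yaw":0},{"grip":0.04,"x":0,"y":0,"z":0,"yaw":0},{"grip":0.04,"x":0,"y":0,"z":0,"yaw":0}]'
python3 - <<'E'
from h import *
go(507,148,200,70.6)
from numpy import *
t=grab_frame("top");s=grab_frame("side")
c=[t[190:290,100:250],s[85:225,180:330]]
a=cv2.resize(c[0],(450,300),interpolation=2);b=cv2.resize(c[1],(321,300),interpolation=2)
cv2.imwrite("pics/d.png",hstack([a,b])[:,:,::-1])
E
```

```text
time_s: 5.2
ee_pos: [458.7, -134.1, 231.9]
ee_rot: [-179.9, -0.1, 100.9]
force: [1.0, 0.5, -6.3]
time_s: 5.62
ee_pos: [486.2, 29.5, 231.6]
ee_rot: [-179.8, -0.1, 101.0]
force: [-0.1, -0.4, -4.8]
time_s: 6.03
ee_pos: [507.4, 148.9, 231.3]
ee_rot: [-179.8, 0.0, 70.4]
force: [-0.8, -0.0, -6.8]
gripper_width: 55.9
gripper_force: 40.0
time_s: 6.45
ee_pos: [507.9, 145.4, 232.7]
ee_rot: [-180.0, 0.0, 70.5]
force: [-0.2, -0.0, -6.2]
gripper_width: 55.8
gripper_force: 40.0
shift [ 0.0021 -0.0017  0.0327] yaw -0.0011 q6 34.2 t 6.45
```

View pics/d.png

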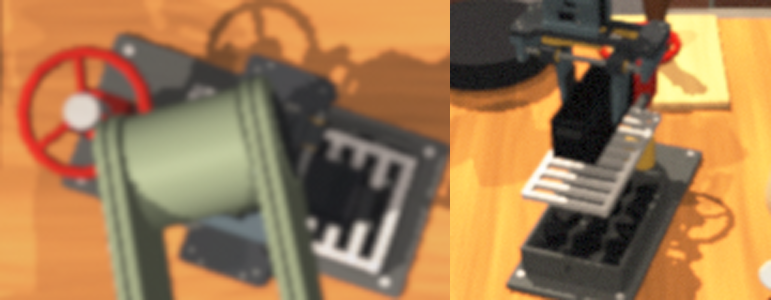

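The dish is held over the grate, aligned with it, with its near end about one bar short of the front edge, as expected from a height. I'll lower it with force checks.

```bash

python3 -m crank '[{"grip":0.04,"x":0.002,"y":-0.001,"z":0.008,"yaw":0},{"grip":0.04,"x":0.002,"y":-0.001,"z":0.018,"yaw":0},{"grip":0.04,"x":0.002,"y":-0.001,"z":0.028,"yaw":0},{"grip":0.04,"x":0.002,"y":-0.001,"z":0.034,"yaw":0},{"grip":0.04,"x":0.002,"y":-0.001,"z":0.035,"yaw":0}]' | head -4
python3 -m crank '[{"grip":0.04,"x":0,"y":0,"z":0.001,"yaw":0},{"grip":0.04,"x":0,"y":0,"z":0.002,"yaw":0},{"grip":0.04,"x":0,"y":0,"z":0.003,"yaw":0},{"grip":0.04,"x":0,"y":0,"z":0.003,"yaw":0},{"grip":0.04,"x":0,"y":0,"z":0.003,"yaw":0}]' | head -4
python3 -m crank '[{"grip":0.04,"x":0,"y":0,"z":0.001,"yaw":0},{"grip":0.04,"x":0,"y":0,"z":0.002,"yaw":0},{"grip":0.04,"x":0,"y":0,"z":0.003,"yaw":0},{"grip":0.04,"x":0,"y":0,"z":0.003,"yaw":0},{"grip":0.04,"x":0,"y":0,"z":0.003,"yaw":0}]' | head -4
```

```text
time_s: 6.97
ee_pos: [506.6, 148.2, 195.6]
ee_rot: [-179.8, 0.1, 70.6]
force: [-1.1, 0.4, -6.1]
time_s: 7.38
ee_pos: [508.1, 148.6, 195.2]
ee_rot: [180.0, -0.0, 70.6]
force: [-0.7, -0.5, -6.1]
time_s: 7.8
ee_pos: [508.1, 148.7, 193.5]
ee_rot: [179.9, -0.1, 70.6]
force: [-1.6, -0.6, 5.9]
```

```bash

python3 -m crank '[{"grip":0.06,"x":0,"y":0,"z":0,"yaw":0},{"grip":0.07,"x":0,"y":0,"z":0,"yaw":0},{"grip":0.085,"x":0,"y":0,"z":0,"yaw":0},{"grip":0.085,"x":0,"y":0,"z":0,"yaw":0},{"grip":0.085,"x":0,"y":0,"z":0,"yaw":0}]'
python3 -m crank '[{"grip":0.085,"x":0,"y":0,"z":-0.015,"yaw":0},{"grip":0.085,"x":0,"y":0,"z":-0.045,"yaw":0},{"grip":0.085,"x":0,"y":0,"z":-0.08,"yaw":0},{"grip":0.085,"x":0,"y":0,"z":-0.105,"yaw":0},{"grip":0.085,"x":0,"y":0,"z":-0.115,"yaw":0}]'
python3 -c "
from h import *
go(547.2,266.5,258,70.6);go(547.2,266.5,258,140)"
```

```text
time_s: 8.22
ee_pos: [508.1, 148.6, 191.9]
ee_rot: [180.0, -0.0, 70.6]
force: [0.9, 0.2, -0.9]
gripper_width: 83.2
gripper_force: 0.0
time_s: 8.63
ee_pos: [509.5, 148.9, 311.0]
ee_rot: [179.7, -0.2, 70.6]
force: [0.3, 0.3, 0.6]
gripper_width: 85.0
gripper_force: 0.0
shift [ 0.1232 -0.0038  0.0535] yaw -0.0005 q6 34.5 t 8.6333
shift [ 0.1232 -0.0038  0.0535] yaw -1.2118 q6 34.5 t 8.6333
```

```bash

python3 -m crank '[{"grip":0.07,"x":0.02,"y":-0.001,"z":0,"yaw":0},{"grip":0.07,"x":0.05,"y":-0.002,"z":0,"yaw":0},{"grip":0.07,"x":0.08,"y":-0.003,"z":0,"yaw":0},{"grip":0.07,"x":0.11,"y":-0.004,"z":0,"yaw":0},{"grip":0.07,"x":0.123,"y":-0.004,"z":0,"yaw":0}]' | head -4
python3 -m crank '[{"grip":0.07,"x":0,"y":0,"z":0.005,"yaw":0},{"grip":0.07,"x":0,"y":0,"z":0.02,"yaw":0},{"grip":0.07,"x":0,"y":0,"z":0.04,"yaw":0},{"grip":0.07,"x":0,"y":0,"z":0.053,"yaw":0},{"grip":0.07,"x":0,"y":0,"z":0.055,"yaw":0}]'
python3 - <<'E'
from h import *
go(547.2,266.5,254,70.6)
t=grab_frame("top");s=grab_frame("side")
a=cv2.resize(t[190:290,100:250],(450,300),interpolation=2);b=cv2.resize(s[75:215,180:330],(321,300),interpolation=2)
cv2.imwrite("pics/e.png",np.hstack([a,b])[:,:,::-1])
E
```

```text
time_s: 9.05
ee_pos: [545.4, 268.8, 305.2]
ee_rot: [-179.9, -0.0, 70.7]
force: [0.2, -0.7, 0.5]
time_s: 9.47
ee_pos: [543.1, 263.7, 248.4]
ee_rot: [-179.7, 0.3, 70.5]
force: [-0.5, 0.3, -0.5]
gripper_width: 70.0
gripper_force: 0.0
shift [ 0.004   0.0029 -0.0057] yaw -0.0011 q6 44.3 t 9.4667
```

View pics/e.png

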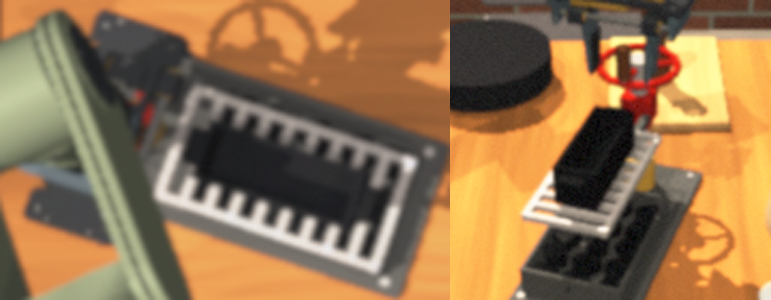

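The dish stands centred and square on the grate, and the fingers straddle the dark crank handle at about (622,62) of the side crop. I'll grip the handle.

```bash

python3 -m crank '[{"grip":0.05,"x":0.002,"y":0,"z":-0.002,"yaw":0},{"grip":0.03,"x":0.002,"y":0,"z":-0.002,"yaw":0},{"grip":0.02,"x":0.002,"y":0,"z":-0.002,"yaw":0},{"grip":0.01,"x":0.002,"y":0,"z":-0.002,"yaw":0},{"grip":0.01,"x":0.002,"y":0,"z":-0.002,"yaw":0}]' 25 | head -3
python3 -m crank '[{"grip":0.01,"x":0,"y":0,"z":0,"yaw":0},{"grip":0.01,"x":0,"y":0,"z":0,"yaw":0},{"grip":0.01,"x":0,"y":0,"z":0,"yaw":0},{"grip":0.01,"x":0,"y":0,"z":0,"yaw":0},{"grip":0.01,"x":0,"y":0,"z":0,"yaw":0}]'
python3 -c "
from h import *
go(567,318,254,70.6)"
```

```text
time_s: 9.98
ee_pos: [545.8, 267.8, 254.5]
ee_rot: [180.0, -0.0, 70.6]
time_s: 10.4
ee_pos: [545.0, 268.0, 254.0]
ee_rot: [-179.9, 0.0, 70.6]
force: [-3.1, 1.0, 1.2]
gripper_width: 21.7
gripper_force: 25.0
shift [0.0545 0.0041 0.    ] yaw -0.0003 q6 44.5 t 10.4
```

```bash
python3 -c "
import numpy as np
for b in(184,274,4,94):
  for k in range(1,6):
    B=np.radians(b+18*k);b0=np.radians(b);print(b+18*k,((np.cos(B)-np.cos(b0))*.055).round(4),((np.sin(B)-np.sin(b0))*.055).round(4))"
```

```text
202 0.0039 -0.0168
220 0.0127 -0.0315
238 0.0257 -0.0428
256 0.0416 -0.0495
274 0.0587 -0.051
292 0.0168 0.0039
310 0.0315 0.0127
328 0.0428 0.0257
346 0.0495 0.0416
364 0.051 0.0587
22 -0.0039 0.0168
40 -0.0127 0.0315
58 -0.0257 0.0428
76 -0.0416 0.0495
94 -0.0587 0.051
112 -0.0168 -0.0039
130 -0.0315 -0.0127
148 -0.0428 -0.0257
166 -0.0495 -0.0416
184 -0.051 -0.0587
```

```bash

python3 -m crank '[{"grip":0.01,"x":0.0039,"y":-0.0168,"z":0,"yaw":0},{"grip":0.01,"x":0.0127,"y":-0.0315,"z":0,"yaw":0},{"grip":0.01,"x":0.0257,"y":-0.0428,"z":0,"yaw":0},{"grip":0.01,"x":0.0416,"y":-0.0495,"z":0,"yaw":0},{"grip":0.01,"x":0.0587,"y":-0.051,"z":0,"yaw":0}]' 30
python3 -m crank '[{"grip":0.01,"x":0.0168,"y":0.0039,"z":0,"yaw":0},{"grip":0.01,"x":0.0315,"y":0.0127,"z":0,"yaw":0},{"grip":0.01,"x":0.0428,"y":0.0257,"z":0,"yaw":0},{"grip":0.01,"x":0.0495,"y":0.0416,"z":0,"yaw":0},{"grip":0.01,"x":0.051,"y":0.0587,"z":0,"yaw":0}]'
python3 -c "
from h import *
go(567,318,254,70.6)"
```

```text
time_s: 10.82
ee_pos: [514.7, 339.0, 254.0]
ee_rot: [-179.9, 0.3, 70.6]
force: [-2.2, -4.8, 1.7]
gripper_width: 21.7
gripper_force: 30.0
time_s: 11.23
ee_pos: [588.4, 369.3, 254.0]
ee_rot: [-179.9, 0.1, 70.7]
force: [-5.9, -4.1, 4.1]
gripper_width: 21.2
gripper_force: 30.0
shift [-0.0555 -0.0032  0.0001] yaw 0.0013 q6 50.5 t 11.2333
```

```bash

python3 -m crank '[{"grip":0.01,"x":-0.0039,"y":0.0168,"z":0,"yaw":0},{"grip":0.01,"x":-0.0127,"y":0.0315,"z":0,"yaw":0},{"grip":0.01,"x":-0.0257,"y":0.0428,"z":0,"yaw":0},{"grip":0.01,"x":-0.0416,"y":0.0495,"z":0,"yaw":0},{"grip":0.01,"x":-0.0587,"y":0.051,"z":0,"yaw":0}]'
python3 -m crank '[{"grip":0.01,"x":-0.0168,"y":-0.0039,"z":0,"yaw":0},{"grip":0.01,"x":-0.0315,"y":-0.0127,"z":0,"yaw":0},{"grip":0.01,"x":-0.0428,"y":-0.0257,"z":0,"yaw":0},{"grip":0.01,"x":-0.0495,"y":-0.0416,"z":0,"yaw":0},{"grip":0.01,"x":-0.051,"y":-0.0587,"z":0,"yaw":0}]'
python3 -m crank '[{"grip":0.01,"x":0.0039,"y":-0.0168,"z":0,"yaw":0},{"grip":0.01,"x":0.0127,"y":-0.0315,"z":0,"yaw":0},{"grip":0.01,"x":0.0257,"y":-0.0428,"z":0,"yaw":0},{"grip":0.01,"x":0.0416,"y":-0.0495,"z":0,"yaw":0},{"grip":0.01,"x":0.0587,"y":-0.051,"z":0,"yaw":0}]'
python3 - <<'E'
from h import *
go(567,318,254,70.6)
s=grab_frame("side")
cv2.imwrite("pics/f.png",cv2.resize(s[85:225,190:310],(514,600),interpolation=2)[:,:,::-1])
E
```

```text
time_s: 11.65
ee_pos: [617.1, 298.1, 254.0]
ee_rot: [-179.8, -0.2, 70.6]
force: [-7.1, 7.5, 3.1]
gripper_width: 21.8
gripper_force: 30.0
time_s: 12.07
ee_pos: [547.0, 267.0, 254.0]
ee_rot: [179.7, -0.1, 70.5]
force: [4.9, 2.0, -2.2]
gripper_width: 21.4
gripper_force: 30.0
time_s: 12.48
ee_pos: [514.9, 339.7, 254.0]
ee_rot: [-179.9, 0.3, 70.6]
force: [0.3, -4.9, 0.7]
gripper_width: 21.2
gripper_force: 30.0
shift [-0.0031  0.0564 -0.    ] yaw 0.0002 q6 51.8 t 12.4833
```

View pics/f.png

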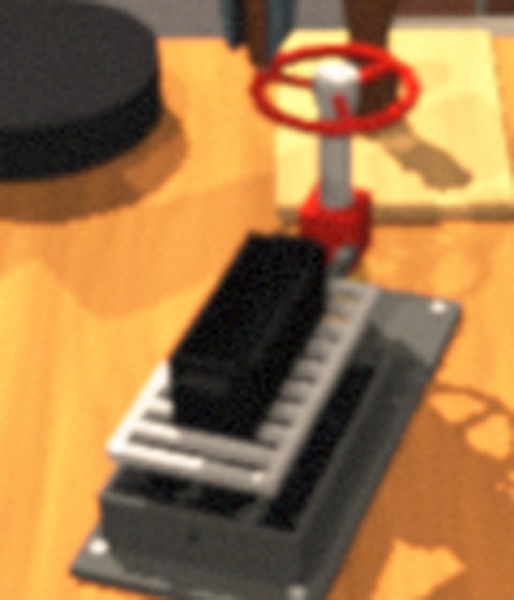

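The grate is well down with the dish steady, and the sleeve hasn't reached the collar yet. I'll go on in smaller steps.

```bash

python3 -m crank '[{"grip":0.01,"x":0.0085,"y":0.0013,"z":0,"yaw":0},{"grip":0.01,"x":0.0168,"y":0.0039,"z":0,"yaw":0},{"grip":0.01,"x":0.0245,"y":0.0077,"z":0,"yaw":0},{"grip":0.01,"x":0.0315,"y":0.0127,"z":0,"yaw":0},{"grip":0.01,"x":0.0377,"y":0.0188,"z":0,"yaw":0}]'
python3 -m crank '[{"grip":0.01,"x":0.0051,"y":0.0069,"z":0,"yaw":0},{"grip":0.01,"x":0.0091,"y":0.0146,"z":0,"yaw":0},{"grip":0.01,"x":0.0091,"y":0.0146,"z":0,"yaw":0},{"grip":0.01,"x":0.0091,"y":0.0146,"z":0,"yaw":0},{"grip":0.01,"x":0.0091,"y":0.0146,"z":0,"yaw":0}]'
python3 -c "
from h import *
go(567,318,254,70.6)"
```

```text
time_s: 12.95
ee_pos: [546.8, 370.5, 254.0]
ee_rot: [-179.9, -0.0, 70.6]
force: [-4.1, 0.8, 2.2]
gripper_width: 21.5
gripper_force: 30.0
time_s: 13.37
ee_pos: [567.4, 373.7, 254.1]
ee_rot: [179.7, -0.3, 70.5]
force: [6.9, 3.8, -1.9]
gripper_width: 21.3
gripper_force: 30.0
shift [-0.0527  0.0182 -0.0001] yaw -0.0012 q6 51.9 t 13.3667
```

```bash

python3 -m crank '[{"grip":0.01,"x":0.0015,"y":0.004,"z":0,"yaw":0},{"grip":0.01,"x":0.0027,"y":0.0082,"z":0,"yaw":0},{"grip":0.01,"x":0.0027,"y":0.0082,"z":0,"yaw":0},{"grip":0.01,"x":0.0027,"y":0.0082,"z":0,"yaw":0},{"grip":0.01,"x":0.0027,"y":0.0082,"z":0,"yaw":0}]' | head -4
python3 -m crank '[{"grip":0.01,"x":0.001,"y":0.004,"z":0,"yaw":0},{"grip":0.01,"x":0.0015,"y":0.0085,"z":0,"yaw":0},{"grip":0.01,"x":0.0015,"y":0.0085,"z":0,"yaw":0},{"grip":0.01,"x":0.0015,"y":0.0085,"z":0,"yaw":0},{"grip":0.01,"x":0.0015,"y":0.0085,"z":0,"yaw":0}]' | head -4
python3 -c "
from h import *
go(567,318,254,70.6);print(state()['force'])"
```

```text
time_s: 13.78
ee_pos: [573.3, 373.2, 254.0]
ee_rot: [179.9, -0.1, 70.6]
force: [1.6, 4.6, 0.3]
time_s: 14.2
ee_pos: [581.7, 371.4, 254.0]
ee_rot: [179.9, -0.0, 70.6]
force: [1.6, 3.2, 0.6]
shift [-0.0553  0.0039  0.    ] yaw -0.0005 q6 51.1 t 14.2
[1.58336971 3.21477866 0.57233268]
```

```bash

python3 -m crank '[{"grip":0.01,"x":0.0003,"y":0.004,"z":0,"yaw":0},{"grip":0.01,"x":0,"y":0.0086,"z":0,"yaw":0},{"grip":0.01,"x":0,"y":0.0086,"z":0,"yaw":0},{"grip":0.01,"x":0,"y":0.0086,"z":0,"yaw":0},{"grip":0.01,"x":0,"y":0.0086,"z":0,"yaw":0}]' | head -4
python3 - <<'E'
from h import *
go(567,318,254,70.6)
s=grab_frame("side")
cv2.imwrite("pics/g.png",cv2.resize(s[85:225,190:310],(514,600),interpolation=2)[:,:,::-1])
E
```

```text
time_s: 14.62
ee_pos: [584.6, 370.5, 254.0]
ee_rot: [-179.4, 0.1, 70.7]
force: [-12.4, 7.6, 3.9]
shift [-0.0554  0.0007  0.    ] yaw 0.0012 q6 50.5 t 14.6167
```

View pics/g.png

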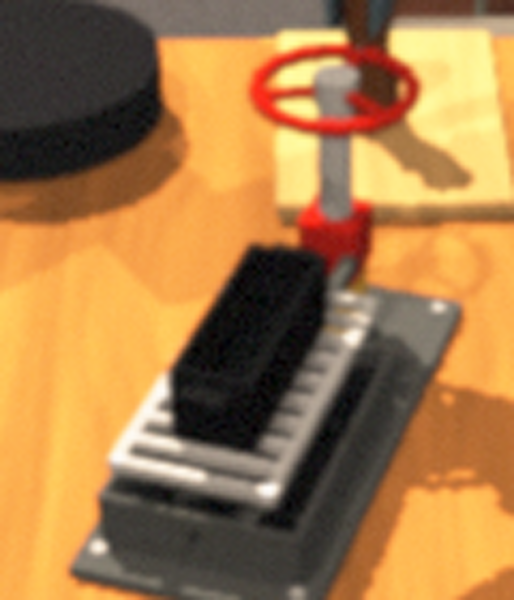

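Sleeve is at the collar. The handle moved only 3 mm of the commanded 8.6 and the force rose, so this looks like the stop. I'll push a little more to confirm, then relax and release.

```bash

python3 -m crank '[{"grip":0.01,"x":0,"y":0.002,"z":0,"yaw":0},{"grip":0.01,"x":0,"y":0.004,"z":0,"yaw":0},{"grip":0.01,"x":0,"y":0.004,"z":0,"yaw":0},{"grip":0.01,"x":0,"y":0.004,"z":0,"yaw":0},{"grip":0.01,"x":0,"y":0.004,"z":0,"yaw":0}]' | head -4
python3 -c "
from h import *
go(567,318,254,70.6)"
```

```text
time_s: 15.08
ee_pos: [584.9, 370.4, 254.0]
ee_rot: [-179.0, 0.1, 70.7]
force: [-20.7, 8.4, 5.3]
shift [-0.0554  0.0004  0.0001] yaw 0.0024 q6 50.2 t 15.0833
```

```bash

python3 -m crank '[{"grip":0.01,"x":0,"y":-0.003,"z":0,"yaw":0},{"grip":0.01,"x":0,"y":-0.006,"z":0,"yaw":0},{"grip":0.01,"x":0,"y":-0.006,"z":0,"yaw":0},{"grip":0.01,"x":0,"y":-0.006,"z":0,"yaw":0},{"grip":0.01,"x":0,"y":-0.006,"z":0,"yaw":0}]' | head -4
python3 -m crank '[{"grip":0.04,"x":0,"y":0,"z":0,"yaw":0},{"grip":0.06,"x":0,"y":0,"z":0,"yaw":0},{"grip":0.06,"x":0,"y":0,"z":0,"yaw":0},{"grip":0.06,"x":0,"y":0,"z":0,"yaw":0},{"grip":0.06,"x":0,"y":0,"z":0,"yaw":0}]'
python3 -m crank '[{"grip":0.06,"x":0,"y":0,"z":-0.01,"yaw":0},{"grip":0.06,"x":0,"y":0,"z":-0.03,"yaw":0},{"grip":0.06,"x":0,"y":0,"z":-0.05,"yaw":0},{"grip":0.06,"x":0,"y":0,"z":-0.065,"yaw":0},{"grip":0.06,"x":0,"y":0,"z":-0.07,"yaw":0}]' | head -4
python3 -c "
from h import *
go(615,-300.5,200,94.9)"
```

```text
time_s: 15.5
ee_pos: [584.5, 370.6, 254.0]
ee_rot: [-179.6, 0.0, 70.6]
force: [-7.5, 5.4, 2.7]
time_s: 15.92
ee_pos: [588.0, 368.6, 253.7]
ee_rot: [180.0, 0.1, 70.5]
force: [-0.5, 0.7, -0.3]
gripper_width: 51.6
gripper_force: 0.0
time_s: 16.33
ee_pos: [588.5, 369.5, 327.9]
ee_rot: [179.8, -0.3, 70.6]
force: [-0.2, -1.0, -0.1]
shift [-0.6236  0.2474  0.1261] yaw -0.4247 q6 50.6 t 16.3333
```

```bash

python3 -m crank '[{"grip":0.06,"x":-0.0312,"y":0.0124,"z":0,"yaw":0},{"grip":0.06,"x":-0.0624,"y":0.0248,"z":0,"yaw":0},{"grip":0.06,"x":-0.0936,"y":0.0372,"z":0,"yaw":0},{"grip":0.06,"x":-0.125,"y":0.0496,"z":0,"yaw":0},{"grip":0.06,"x":-0.156,"y":0.062,"z":0,"yaw":0}]' | head -4
python3 -m crank '[{"grip":0.06,"x":-0.0312,"y":0.0124,"z":0,"yaw":0},{"grip":0.06,"x":-0.0624,"y":0.0248,"z":0,"yaw":0},{"grip":0.06,"x":-0.0936,"y":0.0372,"z":0,"yaw":0},{"grip":0.06,"x":-0.125,"y":0.0496,"z":0,"yaw":0},{"grip":0.06,"x":-0.156,"y":0.062,"z":0,"yaw":0}]' | head -4
python3 -m crank '[{"grip":0.06,"x":-0.0312,"y":0.0124,"z":0,"yaw":0},{"grip":0.06,"x":-0.0624,"y":0.0248,"z":0,"yaw":0},{"grip":0.06,"x":-0.0936,"y":0.0372,"z":0,"yaw":0},{"grip":0.06,"x":-0.125,"y":0.0496,"z":0,"yaw":0},{"grip":0.06,"x":-0.156,"y":0.062,"z":0,"yaw":0}]' | head -4
python3 -m crank '[{"grip":0.06,"x":-0.0312,"y":0.0124,"z":0,"yaw":-0.085},{"grip":0.06,"x":-0.0624,"y":0.0248,"z":0.01,"yaw":-0.17},{"grip":0.06,"x":-0.0936,"y":0.0372,"z":0.03,"yaw":-0.255},{"grip":0.06,"x":-0.125,"y":0.0496,"z":0.06,"yaw":-0.34},{"grip":0.06,"x":-0.155,"y":0.0615,"z":0.08,"yaw":-0.425}]' | head -4
python3 -m crank '[{"grip":0.06,"x":0,"y":0,"z":0.03,"yaw":0},{"grip":0.06,"x":0,"y":0,"z":0.07,"yaw":0},{"grip":0.06,"x":0,"y":0,"z":0.1,"yaw":0},{"grip":0.06,"x":0,"y":0,"z":0.12,"yaw":0},{"grip":0.06,"x":0,"y":0,"z":0.12,"yaw":0}]' | head -4
python3 -c "
from h import *
go(615,-300.5,31,94.9)"
```

```text
time_s: 16.75
ee_pos: [593.8, 199.9, 323.7]
ee_rot: [-180.0, 0.0, 70.6]
force: [0.2, 0.2, -0.5]
time_s: 17.17
ee_pos: [600.4, 32.0, 323.9]
ee_rot: [-180.0, 0.0, 70.6]
force: [0.0, -0.5, 0.5]
time_s: 17.58
ee_pos: [606.9, -135.8, 323.8]
ee_rot: [-180.0, 0.0, 70.6]
force: [-0.3, 0.3, 0.3]
time_s: 18.0
ee_pos: [613.2, -301.7, 242.5]
ee_rot: [-180.0, -0.0, 95.2]
force: [0.6, -0.4, -0.2]
time_s: 18.42
ee_pos: [610.5, -299.3, 118.0]
ee_rot: [-179.4, -0.3, 94.9]
force: [-0.3, 0.7, -0.9]
shift [-0.0021  0.0052  0.0869] yaw 0.0001 q6 -32.0 t 18.4167
```

```bash

python3 -m crank '[{"grip":0.06,"x":0,"y":0,"z":0.02,"yaw":0},{"grip":0.06,"x":0,"y":0,"z":0.04,"yaw":0},{"grip":0.06,"x":0,"y":0,"z":0.04,"yaw":0},{"grip":0.06,"x":0,"y":0,"z":0.04,"yaw":0},{"grip":0.06,"x":0,"y":0,"z":0.04,"yaw":0}]' | head -4
python3 -c "
from h import *
go(615,-300.5,33,94.9)"
```

```text
time_s: 18.83
ee_pos: [614.9, -301.0, 85.9]
ee_rot: [179.9, 0.1, 94.9]
force: [0.4, -0.1, 0.4]
shift [0.0006 0.0001 0.0529] yaw 0.0006 q6 -32.0 t 18.8333
```

```bash

python3 -m crank '[{"grip":0.06,"x":0,"y":0,"z":0.015,"yaw":0},{"grip":0.06,"x":0,"y":0,"z":0.03,"yaw":0},{"grip":0.06,"x":0,"y":0,"z":0.043,"yaw":0},{"grip":0.06,"x":0,"y":0,"z":0.05,"yaw":0},{"grip":0.06,"x":0,"y":0,"z":0.052,"yaw":0}]' | head -4
python3 -m crank '[{"grip":0.04,"x":0,"y":0,"z":0,"yaw":0},{"grip":0.03,"x":0,"y":0,"z":0,"yaw":0},{"grip":0.02,"x":0,"y":0,"z":0,"yaw":0},{"grip":0.005,"x":0,"y":0,"z":0,"yaw":0},{"grip":0.005,"x":0,"y":0,"z":0,"yaw":0}]' 25 | head -4
python3 -m crank '[{"grip":0.005,"x":0,"y":0,"z":0,"yaw":0},{"grip":0.005,"x":0,"y":0,"z":0,"yaw":0},{"grip":0.005,"x":0,"y":0,"z":0,"yaw":0},{"grip":0.005,"x":0,"y":0,"z":0,"yaw":0},{"grip":0.005,"x":0,"y":0,"z":0,"yaw":0}]' 30
```

```text
time_s: 19.25
ee_pos: [613.9, -300.5, 32.1]
ee_rot: [180.0, 0.0, 94.9]
force: [0.4, 0.8, -0.2]
time_s: 19.67
ee_pos: [614.1, -300.7, 32.6]
ee_rot: [179.9, 0.0, 94.9]
force: [-0.1, -0.2, -0.7]
time_s: 20.08
ee_pos: [614.2, -300.6, 32.2]
ee_rot: [179.9, 0.0, 94.9]
force: [1.1, -0.1, 1.4]
gripper_width: 15.7
gripper_force: 30.0
```

```bash

python3 -m crank '[{"grip":0.005,"x":0,"y":0,"z":-0.02,"yaw":0},{"grip":0.005,"x":0,"y":0,"z":-0.06,"yaw":0},{"grip":0.005,"x":0,"y":0,"z":-0.1,"yaw":0},{"grip":0.005,"x":0,"y":0,"z":-0.14,"yaw":0},{"grip":0.005,"x":0,"y":0,"z":-0.18,"yaw":0}]'
python3 -m crank '[{"grip":0.005,"x":0,"y":0,"z":-0.02,"yaw":0},{"grip":0.005,"x":0,"y":0,"z":-0.03,"yaw":0},{"grip":0.005,"x":0,"y":0,"z":-0.03,"yaw":0},{"grip":0.005,"x":0,"y":0,"z":-0.03,"yaw":0},{"grip":0.005,"x":0,"y":0,"z":-0.03,"yaw":0}]'
python3 -c "
from h import *
go(508.1,148.5,240,70.6)"
```

```text
time_s: 20.5
ee_pos: [612.9, -300.2, 212.9]
ee_rot: [-179.9, -0.1, 94.9]
force: [0.5, -0.3, -2.0]
gripper_width: 16.0
gripper_force: 30.0
time_s: 20.92
ee_pos: [612.6, -300.0, 238.7]
ee_rot: [-179.7, -0.2, 94.9]
force: [-0.0, 0.6, -2.9]
gripper_width: 15.8
gripper_force: 30.0
shift [ 4.558e-01 -6.560e-02  4.000e-04] yaw 0.4245 q6 -32.0 t 20.9167
```

```bash

python3 -m crank '[{"grip":0.005,"x":0.02,"y":-0.003,"z":0,"yaw":0},{"grip":0.005,"x":0.052,"y":-0.0075,"z":0,"yaw":0},{"grip":0.005,"x":0.086,"y":-0.0124,"z":0,"yaw":0},{"grip":0.005,"x":0.12,"y":-0.0173,"z":0,"yaw":0},{"grip":0.005,"x":0.154,"y":-0.0222,"z":0,"yaw":0}]' | head -4
python3 -m crank '[{"grip":0.005,"x":0.034,"y":-0.005,"z":0,"yaw":0},{"grip":0.005,"x":0.068,"y":-0.01,"z":0,"yaw":0},{"grip":0.005,"x":0.102,"y":-0.015,"z":0,"yaw":0},{"grip":0.005,"x":0.136,"y":-0.02,"z":0,"yaw":0},{"grip":0.005,"x":0.168,"y":-0.0242,"z":0,"yaw":0}]' | head -4
python3 -m crank '[{"grip":0.005,"x":0.032,"y":-0.0046,"z":0,"yaw":0.085},{"grip":0.005,"x":0.064,"y":-0.0092,"z":0,"yaw":0.17},{"grip":0.005,"x":0.095,"y":-0.0136,"z":0,"yaw":0.255},{"grip":0.005,"x":0.12,"y":-0.0172,"z":0,"yaw":0.34},{"grip":0.005,"x":0.134,"y":-0.0192,"z":0,"yaw":0.4245}]' | head -4
python3 -m crank '[{"grip":0.005,"x":0,"y":0,"z":0,"yaw":0},{"grip":0.005,"x":0,"y":0,"z":0,"yaw":0},{"grip":0.005,"x":0,"y":0,"z":0,"yaw":0},{"grip":0.005,"x":0,"y":0,"z":0,"yaw":0},{"grip":0.005,"x":0,"y":0,"z":0,"yaw":0}]'
python3 -c "
from h import *
go(508.1,148.5,180,70.6)"
```

```text
time_s: 21.33
ee_pos: [576.8, -147.5, 239.0]
ee_rot: [-179.7, -0.1, 94.9]
force: [0.9, 0.2, -1.0]
time_s: 21.75
ee_pos: [537.9, 18.0, 239.5]
ee_rot: [-179.7, -0.0, 94.9]
force: [1.2, 0.1, -1.0]
time_s: 22.17
ee_pos: [507.3, 150.5, 239.6]
ee_rot: [-179.7, 0.1, 70.5]
force: [0.3, -0.4, -2.5]
time_s: 22.58
ee_pos: [509.4, 147.1, 241.5]
ee_rot: [-180.0, 0.0, 70.6]
force: [-0.1, 0.3, -1.2]
gripper_width: 15.9
gripper_force: 30.0
shift [ 0.0009 -0.0017  0.0616] yaw -0.0008 q6 34.3 t 22.5833
```

```bash

python3 -m crank '[{"grip":0.005,"x":0.001,"y":-0.0015,"z":0.012,"yaw":0},{"grip":0.005,"x":0.001,"y":-0.0015,"z":0.027,"yaw":0},{"grip":0.005,"x":0.001,"y":-0.0015,"z":0.042,"yaw":0},{"grip":0.005,"x":0.001,"y":-0.0015,"z":0.05,"yaw":0},{"grip":0.005,"x":0.001,"y":-0.0015,"z":0.05,"yaw":0}]' | head -4
python3 -m crank '[{"grip":0.005,"x":0,"y":0,"z":0.002,"yaw":0},{"grip":0.005,"x":0,"y":0,"z":0.004,"yaw":0},{"grip":0.005,"x":0,"y":0,"z":0.006,"yaw":0},{"grip":0.005,"x":0,"y":0,"z":0.006,"yaw":0},{"grip":0.005,"x":0,"y":0,"z":0.006,"yaw":0}]' | head -4
python3 -m crank '[{"grip":0.005,"x":0,"y":0,"z":0.002,"yaw":0},{"grip":0.005,"x":0,"y":0,"z":0.004,"yaw":0},{"grip":0.005,"x":0,"y":0,"z":0.005,"yaw":0},{"grip":0.005,"x":0,"y":0,"z":0.005,"yaw":0},{"grip":0.005,"x":0,"y":0,"z":0.005,"yaw":0}]' | head -4
```

```text
time_s: 23.0
ee_pos: [507.1, 148.7, 190.1]
ee_rot: [-179.8, 0.1, 70.6]
force: [-0.5, -0.1, -1.6]
time_s: 23.42
ee_pos: [508.3, 149.6, 186.3]
ee_rot: [180.0, -0.0, 70.6]
force: [0.4, 1.0, -2.2]
time_s: 23.83
ee_pos: [508.1, 149.6, 180.8]
ee_rot: [-180.0, 0.0, 70.6]
force: [-0.3, -0.4, -2.5]
```

```bash

python3 -m crank '[{"grip":0.005,"x":0,"y":0,"z":0.001,"yaw":0},{"grip":0.005,"x":0,"y":0,"z":0.002,"yaw":0},{"grip":0.005,"x":0,"y":0,"z":0.003,"yaw":0},{"grip":0.005,"x":0,"y":0,"z":0.003,"yaw":0},{"grip":0.005,"x":0,"y":0,"z":0.003,"yaw":0}]' | head -4
python3 -m crank '[{"grip":0.005,"x":0,"y":0,"z":0.001,"yaw":0},{"grip":0.005,"x":0,"y":0,"z":0.002,"yaw":0},{"grip":0.005,"x":0,"y":0,"z":0.002,"yaw":0},{"grip":0.005,"x":0,"y":0,"z":0.002,"yaw":0},{"grip":0.005,"x":0,"y":0,"z":0.002,"yaw":0}]' | head -4
```

```text
time_s: 24.25
ee_pos: [508.1, 149.6, 177.8]
ee_rot: [-180.0, 0.0, 70.6]
force: [-0.2, -0.0, -1.5]
time_s: 24.67
ee_pos: [508.3, 149.6, 176.2]
ee_rot: [180.0, -0.0, 70.6]
force: [-0.2, -0.1, 0.5]
```

Contact is at the expected seat height of 176.5 mm. I'll release and withdraw.

```bash

python3 -m crank '[{"grip":0.025,"x":0,"y":0,"z":0,"yaw":0},{"grip":0.04,"x":0,"y":0,"z":0,"yaw":0},{"grip":0.05,"x":0,"y":0,"z":0,"yaw":0},{"grip":0.05,"x":0,"y":0,"z":0,"yaw":0},{"grip":0.05,"x":0,"y":0,"z":0,"yaw":0}]'
python3 -m crank '[{"grip":0.05,"x":0,"y":0,"z":-0.015,"yaw":0},{"grip":0.05,"x":0,"y":0,"z":-0.045,"yaw":0},{"grip":0.05,"x":0,"y":0,"z":-0.08,"yaw":0},{"grip":0.05,"x":0,"y":0,"z":-0.115,"yaw":0},{"grip":0.05,"x":0,"y":0,"z":-0.15,"yaw":0}]' | head -4
python3 -m crank '[{"grip":0.05,"x":-0.035,"y":0,"z":0,"yaw":0},{"grip":0.05,"x":-0.07,"y":0,"z":0,"yaw":0},{"grip":0.05,"x":-0.105,"y":0,"z":0,"yaw":0},{"grip":0.05,"x":-0.14,"y":0,"z":0,"yaw":0},{"grip":0.05,"x":-0.175,"y":0,"z":0,"yaw":0}]' | head -4
python3 -m crank '[{"grip":0.05,"x":-0.035,"y":0,"z":0,"yaw":0},{"grip":0.05,"x":-0.07,"y":0,"z":0,"yaw":0},{"grip":0.05,"x":-0.105,"y":0,"z":0,"yaw":0},{"grip":0.05,"x":-0.12,"y":0,"z":0,"yaw":0},{"grip":0.05,"x":-0.12,"y":0,"z":0,"yaw":0}]' | head -4
python3 - <<'E'
from h import *
t=grab_frame("top");s=grab_frame("side")
a=cv2.resize(t[140:300,95:265],(382,360),interpolation=2);b=cv2.resize(s[85:225,190:345],(398,360),interpolation=2)
cv2.imwrite("pics/z.png",np.hstack([a,b])[:,:,::-1])
E
```

```text
time_s: 25.08
ee_pos: [508.2, 149.6, 176.0]
ee_rot: [180.0, -0.0, 70.6]
force: [0.2, 0.9, 0.0]
gripper_width: 46.4
gripper_force: 0.0
time_s: 25.5
ee_pos: [507.8, 149.5, 327.5]
ee_rot: [-180.0, 0.0, 70.6]
force: [1.2, 0.6, -0.9]
time_s: 25.92
ee_pos: [449.2, -16.7, 326.1]
ee_rot: [180.0, -0.0, 70.6]
force: [0.3, -0.6, -0.7]
time_s: 26.33
ee_pos: [409.1, -131.1, 326.0]
ee_rot: [180.0, 0.1, 70.3]
force: [0.5, 0.1, -0.2]
```

View pics/z.png

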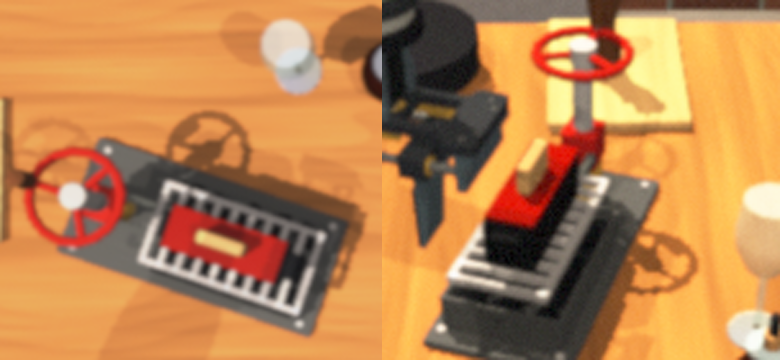

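The red lid sits flat on the dish at about (225,243) in the top half of the picture. The grate is down at the collar, the glass stands undisturbed and the gripper is clear.

```bash
python3 -c "
from workcell import *
print(job_done())"
```

```text
the job is handed in; nothing more can be done
None
```

I stood the dish on the middle of the grate, wound the handwheel clockwise to the stop and then put the lid on, and handed the job in at about 26 s; the last picture shows the lid flat on the dish, perhaps a few mm towards the mast, and the glass standing, but I did not recheck the cruet and bowl.

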